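# Pin the throwing gauge's arm with its thumbscrew

## Robot

A 6-joint arm with a two-finger parallel gripper is mounted at the origin on the work surface. World frame = base frame: x ahead of the robot, y to its left, z up, the work surface at z = 0. Lengths are in m, angles in rad, forces in N, time in s.
With the tool pointing down it reaches from about 0.3 to 0.85 m from the base axis. Payload 4.2 kg.
Tool frame: the origin (TCP) lies midway between the tips of the shut fingers; the grasp point (between the pads) lies 19 mm behind it (ctrl.grasp_offset is the distance from the TCP to the grasp point, in m); y points along the fingers, x is the direction in which the jaws open and shut, and the axes are right-handed (so a half turn about y gives the same grasp; the last joint's range is limited). The gripper opens to 91 mm and grips with 3 to 60 N. Pads are 32 mm wide; open, the fingers measure 118 mm over their backs; the gripper's body (76 mm by 178 mm) begins 60 mm behind the grasp point.
Start: joints at [1.19, 0.32, 1.565, -0, 1.257, -0.02], TCP at [0.203, 0.538, 0.214] pointing down, gripper open.
Joint ranges: [-3.11, 3.11], [-0.84, 2.01], [0.21, 2.61], [-1.34, 4.49], [0.05, 2.63], [-2.56, 2.56]. Speed limits (rad/s): [2.57, 2.57, 3.14, 3.14, 3.14, 3.14].

## Interface

Orientations are given as a rotation vector (axis times angle).
In Python, from rig import ctrl, effector, optics, workorder, spotter gives the robot as it stands. Calls block until the motion is done:
- ctrl.move_pose(position, orientation): joint-space move of the TCP to a pose.
- ctrl.servo_line(position, ori=None, velocity=0.15, f_stop=None): straight line of the TCP; ori=None keeps the orientation; velocity is the mean speed in m/s. With f_stop (N) it stops when the force on the tool has changed by that much, and returns True; else False.
- ctrl.move_j(angles): joint-space move.
- effector.gripper_to(opening): finger opening in m; the grip force is fixed at half the most; returns when the fingers have stopped.
- ctrl.hold(seconds).
- ctrl.solve_ik(position, orientation): joint angles nearest the present ones, or None.
- ctrl.get_obs(): the state.
- optics.capture(name): name is "side" or "top"; returns (picture, depth): 400x640x3 uint8, red, green, blue; 400x640 float32, m along the optical axis (not along the pixel's ray), 0 where there is no reading.
- optics.calibration(name): a dict with "fov_y" (degrees; the focal length in pixels is half the picture's height over the tangent of half this angle, whatever the lens; pixels are square), "cx", "cy" (the principal point, pixels), "cam_to_world" (4x4, takes a point from camera to world coordinates). Camera axes: x right, y up, looking along -z (the intrinsics and any distortion apply to the point x, -y, -z); pixel columns grow to the right and rows downward; lengths in m; the calibration is good to about 2 mm. A picture is of the moment at which its call begins. calibration takes no time and is no camera call.
A pose or a line that the arm cannot do raises ctrl.MotionError and nothing moves.
- workorder.job_done(): hands the job in, once; it reports no verdict.
Trained networks look in the newest picture that a camera, given by its name, has taken for a name from the list of things; names that differ only in an ending like _2 or _b are one class to them, and where a whole thing is asked for, a point or a joint stands for the part that bears it (a point fixed in the world has none). Each returns a list of dicts, best first, with "score" (0 to 1); they miss things now and then, are a little off and sometimes report something else, mostly with a low value. They report only what shows in the picture. A call takes as long as a camera call. They do not tell look-alikes from the thing itself.
- spotter.silhouettes(camera, thing): "mask" (400x640 bool, what is visible of it).
- spotter.landmark_of(camera, thing): "at" ([x, y, z] in m, in world coordinates, good to about 4 mm: a listed point, or the origin of a listed thing).
The state is a dict: "time": time; "joints": joint angles; "joint_vel": joint speeds; "effort": joint torques, N m; "eef_pos": TCP position; "tool_rot": TCP orientation; "wrist_force": force on the tool from outside, world axes, zero at the start; "wrist_torque": the same for the moment, N m; "width": finger opening in m.
Only numpy, scipy, OpenCV 4.12 (cv2) and the standard library are available. Lean on these libraries where they do the work, as an engineer would, in place of code of your own. Each camera call takes 0.05 s, during which the arm holds its last target. There are 200 camera calls.

## Task

Swing the throwing gauge's arm by its knob until the hole in the arm lies over the hole in the fixed ear of its stand, then take the thumbscrew from the wooden block and pass it down through both holes until its collar sits flat on the arm. Leave the pot on the banding wheel where it is, and let go of everything.

Things in the scene. Friction and masses are not known exactly. Their poses are not given: they have to be found in the camera images.
- pivot (a point): The hinge axis (vertical) of the gauge: a grey painted stand screwed to the bench, base 200 x 100 x 14 mm, column 36 mm across. The point lies on the axis at the height of the ear's top face, 70 mm above the bench. The arm's hub cap (34 mm across) rises to 96 mm above the bench here.
- ear_hole (a point): Centre of the through hole (20 mm across) in the stand's fixed ear, on the ear's top face, 70 mm above the bench and 100 mm from the pivot along its x axis. z up. The ear is 44 mm wide and 12 mm thick, with 44 mm of free space between it and the stand's base below.
- gauge_arm (a joint): Swing of the flat aluminium arm about the pivot, rad, positive anticlockwise from above, limits -0.5 to 1.3, starts at 0.45 to 0.95. At 0 its hole lies over the ear's hole; no stop or click there. Light friction (0.12 N m) keeps it where it is left; a tapered tip entering the hole can nudge it. The arm is 40 mm wide, 10 mm thick, and its pointer ends 200 mm from the pivot.
- swing_hole (a point): Centre of the through hole (20 mm across) in the arm, 100 mm from the pivot, on the arm's top face, 82 mm above the bench. The arm's bottom face is 72 mm above the bench.
- swing_knob (a point): Centre, half-way up, of the plain round wooden knob that stands upright on the arm, 165 mm from the pivot: 18 mm across, 45 mm tall, from 82 to 127 mm above the bench.
- screw_grip (a point): A point in the flat upright wing of the steel thumbscrew, on its axis, 32 mm above the collar's underside and 14 mm below the wing's top: a good place to grasp. The wing is 42 mm wide along this point's x, 12 mm thick along y (grip across y), 40 mm tall; z runs up the screw's axis. The screw is 98 mm long, about 0.12 kg, and starts upright in the wooden block.
- screw_seat (a point): Centre of the underside of the thumbscrew's round collar (36 mm across, 6 mm thick, the wing stands on top of it). Below it hangs the shank, 15 mm across and 52 mm long, whose last 10 mm taper to 6 mm across. When home, this point is at the arm's top face.
- block: Wooden tool block fixed to the bench, 80 x 150 x 66 mm (x, y, z), origin at the centre of its underside. The thumbscrew stands in the middle one of three holes (22 mm across), its collar on the block's top.
- pot: Terracotta-coloured open pot, 90 mm across and 75 mm tall, standing on the banding wheel (a steel disc 180 mm across, top 50 mm above the bench) beyond the arm; origin at the centre of its underside. Not to be moved.
- screw: The whole thumbscrew; origin at the tip of its shank, z up along its axis to the wing.
There are look-alikes about, which are no part of the job. Of the things like the screw, leave any that is yellow; of the rest the larger one is meant.

How it is judged:
On the way:
1. the arm's hole is brought over the ear's hole (value of joint gauge_arm between -0.06 and 0.06 rad), for 0.1 s.
At the end, for the whole second after the job is handed in: The arm is within 0.06 rad of lined up; the screw stands through both holes with its collar's underside 8 to 16 mm above the ear's top face (home is 12), within 7 mm of the hole's axis, within 0.12 rad of upright, at rest; the pot is within 15 mm of its start (all of step 1 and horizontal distance between screw_seat and ear_hole below 0.007 m and z of screw_seat in the frame of ear_hole between 0.008 and 0.016 m and angle between screw_seat's own z axis and vertical below 0.12 rad and linear speed of screw below 0.02 m/s and distance of pot from where it was at the start of the episode below 0.015 m); the robot touches nothing.
It fails at once if the pot is shifted by more than 15 mm (distance of pot from where it was at the start of the episode above 0.015 m).
It also fails if it takes over 58 s, if anything falls off the work surface, if the arm or the gripper's body presses on something with over 40 N, if the wrist force passes 120 N, or if a joint passes its speed limit or range.

## Working session

There is one attempt and no reset: what is moved stays moved. The work goes in short steps, each a Python script; the robot and the scene stay as the last script left them, time stands still between calls to the robot, and variables do not carry over. Pictures are saved under pics/ and viewed, about 8 in all and at most 12, crops included, and the job is handed in when it is done.

```bash
mkdir -p pics; ls; python3 - <<'E'
from rig import ctrl, effector, optics, workorder, spotter
import cv2, numpy as np
np.set_printoptions(precision=4,suppress=True)
ims=[]
for c in ("top","side"):
    im,d=optics.capture(c); cal=optics.calibration(c); print(c,cal)
    cv2.imwrite(f"pics/{c}0.png",im[:,:,::-1]); np.save(f"pics/{c}0d.npy",d)
    for t in ("pivot","ear_hole","swing_hole","swing_knob","screw_grip","screw_seat","block","pot"):
        print(t,[(np.array(r["at"]).round(4).tolist(),round(r["score"],2)) for r in spotter.landmark_of(c,t)[:4]])
print(ctrl.get_obs())
E
```

```text
pics
top {'fov_y': 46.66521289282755, 'cx': 327.4030430229058, 'cy': 202.97403728940634, 'cam_to_world': array([[-0.0185,  0.9902, -0.1386,  0.4855],
       [-0.9998, -0.0168,  0.0133, -0.0512],
       [ 0.0108,  0.1388,  0.9903,  1.1129],
       [ 0.    ,  0.    ,  0.    ,  1.    ]])}
pivot [([0.4384, 0.0792, 0.0708], 0.75)]
ear_hole [([0.535, 0.059, 0.0685], 0.8)]
swing_hole [([0.5182, 0.1424, 0.0816], 0.66), ([0.4992, -0.2904, 0.0129], 0.62), ([0.775, -0.0144, 0.052], 0.43)]
swing_knob [([0.5676, 0.1831, 0.0993], 0.86)]
screw_grip [([0.6147, -0.3026, 0.0879], 0.71), ([0.5015, -0.286, 0.1021], 0.5), ([0.4079, -0.2748, 0.0564], 0.41)]
screw_seat [([0.4997, -0.2907, 0.0679], 0.82), ([0.4394, 0.0789, 0.073], 0.7), ([0.6136, -0.3027, 0.0542], 0.64), ([0.4054, -0.2696, 0.041], 0.55)]
block [([0.5043, -0.2861, 0.0011], 0.56)]
pot [([0.7758, -0.0149, 0.0505], 0.91)]
side {'fov_y': 46.341435371049315, 'cx': 306.6638445861285, 'cy': 202.47536672110695, 'cam_to_world': array([[ 0.9992,  0.0291, -0.0279,  0.5724],
       [-0.0397,  0.589 , -0.8071, -0.8647],
       [-0.0071,  0.8076,  0.5897,
[... 412 characters left out ...]
0.0637], 0.94), ([0.4061, -0.2738, 0.0326], 0.75), ([0.6141, -0.3002, 0.0497], 0.64)]
block [([0.4984, -0.2829, 0.0037], 0.92), ([0.5044, -0.2888, 0.0976], 0.59), ([0.5718, 0.1861, 0.1014], 0.55)]
pot [([0.7795, -0.0149, 0.0474], 0.87)]
{'time': 0.9, 'joints': array([ 1.19  ,  0.3196,  1.5645,  0.    ,  1.2574, -0.02  ]), 'joint_vel': array([ 0.001 , -0.0019, -0.0014, -0.0016,  0.0013,  0.0015]), 'effort': array([  0.0016, -41.2341, -23.2231,   0.0731,   0.0377,   0.    ]), 'eef_pos': array([0.203, 0.538, 0.214]), 'tool_rot': array([-1.3585, -0.9395,  0.9394]), 'wrist_force': array([-0.2832, -0.3466,  0.8225]), 'wrist_torque': array([ 0.01  ,  0.0001, -0.0151]), 'width': 0.09123255182494114}
```

View pics/top0.png

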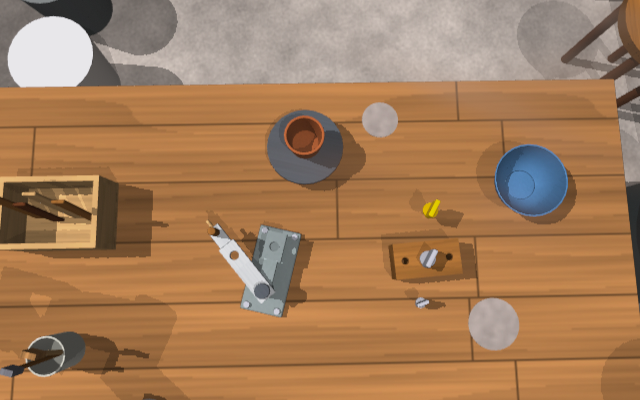

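View pics/side0.png

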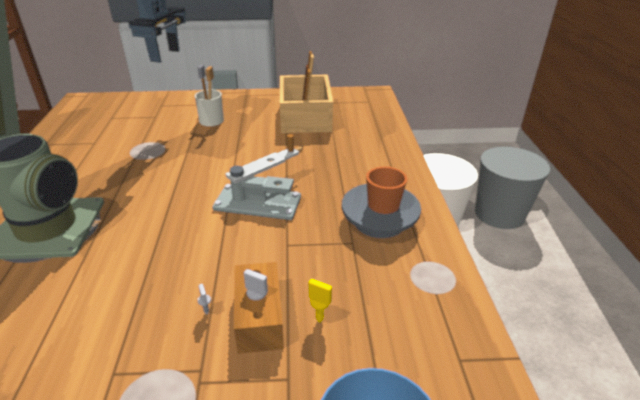

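The top view shows the gauge with its hub at (263,291), arm hole at (234,255) and knob at about (213,230). The block is at (427,259) with the large steel screw at (430,258). The yellow screw at (431,209) and the small one at (422,302) are decoys. The pot is at (304,135). The side view agrees. Next I'll refine the positions from depth.

```bash
cat > h.py <<'E'
from rig import ctrl, effector, optics, workorder, spotter
import cv2, numpy as np
from scipy.spatial.transform import Rotation as R
np.set_printoptions(precision=4,suppress=True)
def cloud(c,d):
    k=optics.calibration(c); f=200/np.tan(np.radians(k["fov_y"]/2))
    v,u=np.mgrid[:400,:640]
    P=np.stack([(u-k["cx"])/f*d,-(v-k["cy"])/f*d,-d],-1)
    M=k["cam_to_world"]; return P@M[:3,:3].T+M[:3,3]
def project(c,p):
    k=optics.calibration(c); f=200/np.tan(np.radians(k["fov_y"]/2)); M=k["cam_to_world"]
    q=(np.atleast_2d(p)-M[:3,3])@M[:3,:3]
    return np.stack([k["cx"]+f*q[:,0]/-q[:,2],k["cy"]-f*q[:,1]/-q[:,2]],-1)
def ori(yaw):   # tool down, jaw (tool x) along yaw
    x=np.array([np.cos(yaw),np.sin(yaw),0]); y=np.array([0,0,-1.]); z=np.cross(x,y)
    return R.from_matrix(np.stack([x,y,z],1)).as_rotvec()
def crop(im,u,v,w,name,s=5):
    u,v=int(u),int(v); c=im[max(v-w,0):v+w,max(u-w,0):u+w,::-1]
    cv2.imwrite(name,cv2.resize(c,None,fx=s,fy=s,interpolation=cv2.INTER_NEAREST))
E
python3 - <<'E'
from h import *
print("tool R",R.from_rotvec(ctrl.get_obs()["tool_rot"]).as_matrix())
def band(P,x,y,r,z0,z1,d): return P[(np.hypot(P[...,0]-x,P[...,1]-y)<r)&(P[...,2]>z0)&(P[...,2]<z1)&(d>0)]
for c in ("top","side"):
    d=np.load(f"pics/{c}0d.npy"); P=cloud(c,d)
    print(c,"table z",np.median(band(P,.6,-.1,.02,-.05,.05,d)[:,2]) )
    for n,a in dict(wingtop=(.503,-.289,.04,.09,.13),wing_hi=(.503,-.289,.04,.106,.13),hub=(.44,.08,.03,.088,.11),knobtop=(.569,.184,.03,.115,.14),arm=(.52,.143,.06,.078,.087),ear=(.5365,.059,.03,.064,.076),blocktop=(.503,-.289,.12,.06,.07)).items():
        Q=band(P,*a,d)
        if len(Q)<4: print(n,len(Q)); continue
        (cx,cy),(w,h),an=cv2.minAreaRect((Q[:,:2]*1000).astype(np.float32))
        print(n,len(Q),"med",np.median(Q,0),"rect",round(cx,1),round(cy,1),round(w,1),round(h,1),round(an,1),"zmax",Q[:,2].max().round(4))
ims=[cv2.imread("pics/top0.png")[...,::-1],cv2.imread("pics/side0.png")[...,::-1]]
A=cv2.resize(ims[0][215:325,200:310],(400,400),interpolation=cv2.INTER_NEAREST)
B=cv2.resize(ims[0][225:285,400:460],(400,400),interpolation=cv2.INTER_NEAREST)
cv2.imwrite("pics/c1.png",np.hstack([A,B])[...,::-1])
E
```

```text
tool R [[ 0.353   0.     -0.9356]
 [ 0.9356  0.0001  0.353 ]
 [ 0.0001 -1.     -0.    ]]
top table z 0.0005346002825163954
wingtop 136 med [ 0.5044 -0.2849  0.1114] rect 503.7 -286.2 11.8 41.3 60.9 zmax 0.1178
wing_hi 108 med [ 0.5035 -0.2857  0.112 ] rect 503.6 -286.3 11.6 41.3 60.4 zmax 0.1178
hub 194 med [0.4409 0.0805 0.0964] rect 441.0 80.7 29.9 32.7 0.3 zmax 0.102
knobtop 64 med [0.5696 0.1821 0.1258] rect 569.9 183.1 17.4 15.8 0.2 zmax 0.1315
arm 830 med [0.5147 0.1407 0.0823] rect 519.3 143.7 118.8 40.2 38.5 zmax 0.0869
ear 422 med [0.5342 0.0584 0.0703] rect 536.1 57.1 44.2 59.4 76.3 zmax 0.0753
blocktop 2096 med [ 0.5013 -0.2815  0.0666] rect 512.9 -284.1 165.8 179.2 39.0 zmax 0.07
side table z -0.0012317186721381157
wingtop 295 med [ 0.5028 -0.2925  0.1053] rect 502.3 -288.8 14.4 41.4 61.9 zmax 0.1124
wing_hi 141 med [ 0.5025 -0.2901  0.1097] rect 502.3 -288.8 14.4 41.1 61.9 zmax 0.1124
hub 110 med [0.4397 0.0743 0.0943] rect 438.6 78.3 31.0 32.9 74.9 zmax 0.0974
knobtop 41 med [0.5682 0.1781 0.1239] rect 568.2 181.1 19.2 15.3 88.3 zmax 0.1283
arm 372 med [0.5157 0.1398 0.0807] rect 519.1 144.3 118.6 43.6 39.1 zmax 0.0867
ear 242 med [0.5346 0.0558 0.0685] rect 535.0 55.5 48.4 59.0 71.4 zmax 0.0714
blocktop 2543 med [ 0.5042 -0.3074  0.0645] rect 505.5 -291.8 149.7 180.7 39.6 zmax 0.0699
```

View pics/c1.png

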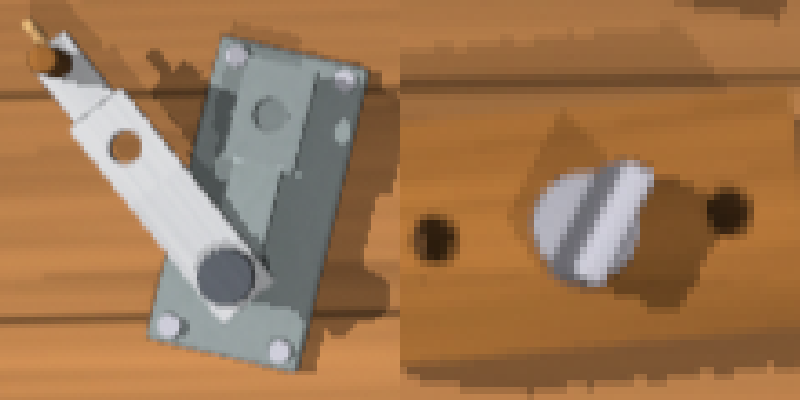

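```bash
cat >> h.py <<'E'
def ray(c,u,v,z):
    k=optics.calibration(c); f=200/np.tan(np.radians(k["fov_y"]/2)); M=k["cam_to_world"]
    dr=M[:3,:3]@np.array([(u-k["cx"])/f,-(v-k["cy"])/f,-1]); return M[:3,3]+dr*(z-M[2,3])/dr[2]
E
python3 - <<'E'
from h import *
px=lambda a,b:(200+a*110/400-.5,215+b*110/400-.5)
print("ear",ray("top",*px(269,114),.07),"swing",ray("top",*px(125,146),.082),"hub",ray("top",*px(226,276),.096))
a,b=[ray("top",*px(*p),.014) for p in((300,370),(369,68))]; print("base edge R",np.arctan2(*(b-a)[1::-1]))
a,b=[ray("top",*px(*p),.014) for p in((148,338),(222,37))]; print("base edge L",np.arctan2(*(b-a)[1::-1]))
piv=np.array([.4397,.0795]); th0=.672
o=ctrl.get_obs()
ctrl.servo_line([.203,.538,.32])
for y in (th0-np.pi/2,th0+np.pi/2):
    print(y,ctrl.solve_ik([.569,.182,.3],ori(y)))
k=np.array([.569,.182])
y=th0-np.pi/2
effector.gripper_to(.045)
ctrl.move_pose([*k,.30],ori(y))
ctrl.servo_line([*k,.15]); 
print("stop",ctrl.servo_line([*k,.091],velocity=.06,f_stop=8))
o=ctrl.get_obs(); print(o["eef_pos"],o["wrist_force"],o["time"])
im,d=optics.capture("side"); u,v=project("side",[*k,.12])[0]; crop(im,u,v,60,"pics/c2.png")
E
```

```text
ear [0.5366 0.0574 0.07  ] swing [0.5182 0.1434 0.082 ] hub [0.4401 0.0804 0.096 ]
base edge R -0.2352569900175515
base edge L -0.23945423678332425
-0.8987963267948965 [0.2903 0.3178 1.3533 0.     1.4705 1.1891]
2.2427963267948967 [ 0.2903  0.3178  1.3533  0.      1.4705 -1.9525]
stop False
[0.5694 0.1821 0.0914] [ 0.226   0.0945 -0.5341] 6.725
```

View pics/c2.png

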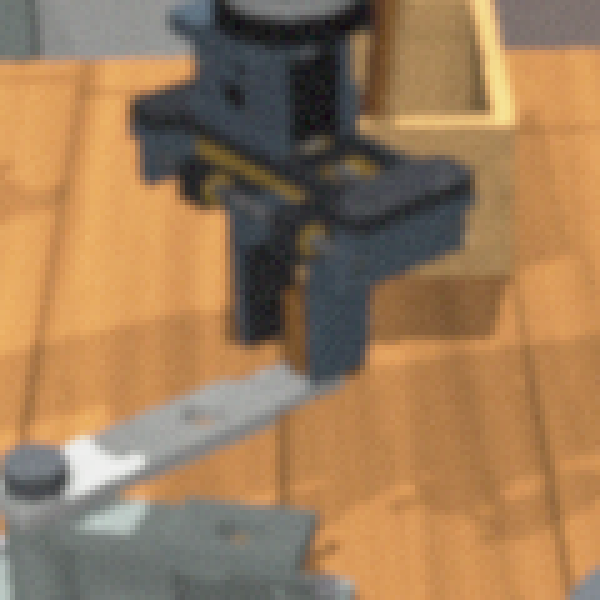

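The fingers straddle the knob: in the crop the knob at (296,325) sits between the pads, just above the arm. Next I drag it along the arc.

```bash
python3 - <<'E'
from h import *
piv=np.array([.4399,.0797]); 
effector.gripper_to(.022); print(ctrl.get_obs()["width"],ctrl.get_obs()["wrist_force"])
for a in np.linspace(.672,-.232,9)[1:]:
    p=piv+.165*np.array([np.cos(a),np.sin(a)])
    ctrl.servo_line([*p,.0914],ori(a-np.pi/2),velocity=.08)
    print(a.round(3),ctrl.get_obs()["wrist_force"])
effector.gripper_to(.0); ctrl.hold(.2); o=ctrl.get_obs(); print(o["width"],o["eef_pos"],o["wrist_force"])
print("angle",np.arctan2(*(o["eef_pos"][:2]-piv)[::-1]))
effector.gripper_to(.045)
p=o["eef_pos"]; ctrl.servo_line([p[0],p[1],.2])
# over to screw
s=[.503,-.2875]; 
ctrl.move_pose([.503,-.2875,.22],ori(1.063)); effector.gripper_to(.05)
im,d=optics.capture("top"); cv2.imwrite("pics/top1.png",im[...,::-1]); np.save("pics/top1d.npy",d)
print([(r["at"],r["score"]) for r in spotter.landmark_of("top","swing_hole")])
print([(r["at"],r["score"]) for r in spotter.landmark_of("top","swing_knob")])
P=cloud("top",d); m=(np.hypot(P[...,0]-.53,P[...,1]-.06)<.06)&(abs(P[...,2]-.082)<.004)
print("arm",cv2.minAreaRect((P[m][:,:2]*1000).astype(np.float32)))
cv2.imwrite("pics/c3.png",cv2.resize(im[210:330,210:330],(600,600),interpolation=cv2.INTER_NEAREST)[...,::-1])
print(ctrl.get_obs()["time"],ctrl.get_obs()["eef_pos"])
E
```

```text
0.02235191525551202 [-1.023  -0.4221 -0.9327]
0.559 [ 0.514   0.0725 -0.3647]
0.446 [ 0.4117 -0.6997  1.3277]
0.333 [-0.0798 -0.299   0.1818]
0.22 [ 0.3673  0.039  -0.5737]
0.107 [-0.7269 -0.3166 -0.2529]
-0.006 [-0.0615  0.1621 -0.4907]
-0.119 [ 0.3234 -0.1511  0.0165]
-0.232 [-0.8274  0.5315  0.4305]
0.017432797065552 [0.6005 0.0421 0.0914] [0.7028 1.0632 0.146 ]
angle -0.23007096827966642
[]
[([0.6016, 0.0426, 0.1013], 0.97)]
arm ((529.6884155273438, 59.08577346801758), (40.53706741333008, 119.3284683227539), 76.37950134277344)
15.6667 [ 0.503  -0.2875  0.22  ]
```

View pics/c3.png

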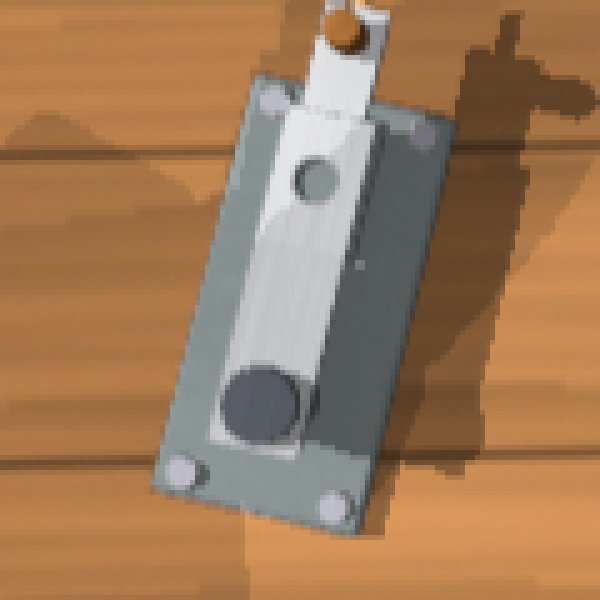

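Viewed crop: the arm lies along the stand, with the arm hole at (318,181), the hub at (261,404) and the knob at (344,30). The depth fit gives the arm at -0.238 rad and the ear at about -0.237 rad, so they line up. Next I take the screw.

```bash
python3 - <<'E'
from h import *
print("swing now",ray("top",272.9,245.7,.082))
s=[.503,-.2875]
print("stop",ctrl.servo_line([*s,.079],velocity=.08,f_stop=8))
effector.gripper_to(0.); o=ctrl.get_obs(); print(o["width"],o["eef_pos"],o["wrist_force"])
ctrl.servo_line([*s,.215],velocity=.1); print(ctrl.get_obs()["width"],ctrl.get_obs()["wrist_force"])
E0=np.array([.5366,.0574]); 
ctrl.servo_line([*E0,.215],ori(np.pi/2-.237),velocity=.2)
ctrl.servo_line([*E0,.175],velocity=.08)
ctrl.hold(.3)
out=[]
for c in("side","top"):
    im,d=optics.capture(c); np.save(f"pics/{c}2d.npy",d); cv2.imwrite(f"pics/{c}2.png",im[...,::-1])
    for t in("screw","screw_seat","screw_grip"): print(c,t,[(np.array(r["at"]).round(4),round(r["score"],2)) for r in spotter.landmark_of(c,t)[:4]])
    u,v=project(c,[*E0,.13])[0].astype(int); out.append(cv2.resize(im[v-45:v+45,u-30:u+30],(400,600),interpolation=cv2.INTER_NEAREST))
cv2.imwrite("pics/c4.png",np.hstack(out)[...,::-1]); print(u,v,project("side",[*E0,.13]))
o=ctrl.get_obs(); print(o["eef_pos"],o["time"],o["width"])
E
```

```text
swing now [0.5363 0.0574 0.082 ]
stop False
0.011955050933842429 [ 0.503  -0.2874  0.079 ] [-0.2909  0.4465  0.2472]
0.01180451871627409 [ 0.6233  0.2273 -1.6371]
side screw [(array([ 0.614 , -0.2993, -0.0003]), 0.63), (array([ 0.4037, -0.2698, -0.0003]), 0.55)]
side screw_seat [(array([ 0.6134, -0.3013,  0.0504]), 0.66), (array([0.5391, 0.0552, 0.1633]), 0.61), (array([ 0.4028, -0.2737,  0.0317]), 0.54)]
side screw_grip [(array([ 0.6137, -0.3014,  0.0799]), 0.79), (array([0.5388, 0.0555, 0.1914]), 0.67), (array([ 0.4085, -0.2709,  0.055 ]), 0.67)]
top screw [(array([ 0.6123, -0.2998,  0.0048]), 0.65), (array([ 0.4067, -0.2746, -0.001 ]), 0.62)]
top screw_seat [(array([ 0.6111, -0.3005,  0.0523]), 0.47), (array([ 0.4038, -0.2715,  0.0418]), 0.39)]
top screw_grip [(array([ 0.612 , -0.3006,  0.0884]), 0.66), (array([ 0.4079, -0.2768,  0.055 ]), 0.58)]
270 244 [[276.6648 159.6206]]
[0.5366 0.0574 0.175 ] 22.9833 0.01191420295906873
```

View pics/c4.png

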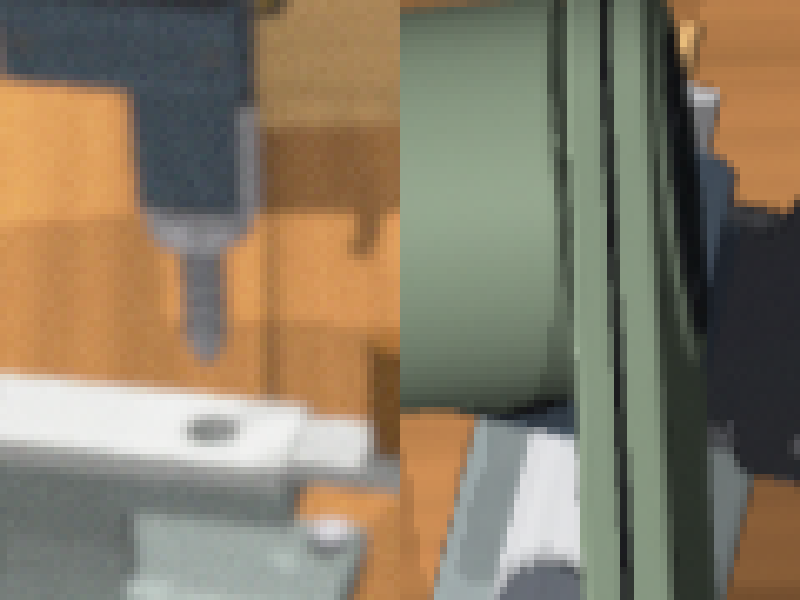

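```bash
python3 - <<'E'
from h import *
d=np.load("pics/side2d.npy"); P=cloud("side",d)
for z0,z1 in((.118,.126),(.126,.134),(.134,.142),(.142,.152),(.118,.152),(.158,.166)):
    m=(np.hypot(P[...,0]-.5366,P[...,1]-.0574)<.03)&(P[...,2]>z0)&(P[...,2]<z1); Q=P[m]
    print(z0,len(Q),Q[:,0].min().round(4),Q[:,0].max().round(4),"mean",Q.mean(0),"y min",np.percentile(Q[:,1],10))
m=(np.hypot(P[...,0]-.5366,P[...,1]-.0574)<.015)&(P[...,2]>.1)&(P[...,2]<.13); print("zmin",P[m][:,2].min())
for z in(.082,):print("hole side",ray("side",277.3,178,z))
for z in(.108,.110,.112):print("tip side",z,ray("side",276.55,167.5,z))
m=(np.hypot(P[...,0]-.5366,P[...,1]-.0574)<.04)&(abs(P[...,2]-.082)<.005);print("arm z side",np.median(P[m][:,2]))
im=cv2.imread("pics/side2.png"); print(project("side",[.5366,.0574,.082]),project("side",[.5366,.0574,.11]))
# subpixel hole: dark blob in arm
g=cv2.cvtColor(im,cv2.COLOR_BGR2GRAY)[172:185,268:287]; print(g)
g=cv2.cvtColor(im,cv2.COLOR_BGR2GRAY)[148:172,268:287]; print(g[::2])
E
```

```text
0.118 19 0.528 0.5418 mean [0.5351 0.0507 0.1226] y min 0.04756996108243357
0.126 20 0.5284 0.542 mean [0.535  0.0505 0.1301] y min 0.04843818513884325
0.134 22 0.5285 0.5424 mean [0.5359 0.0511 0.1379] y min 0.04803328492598854
0.142 26 0.5289 0.5428 mean [0.5356 0.0518 0.1465] y min 0.04864350587873745
0.118 87 0.528 0.5428 mean [0.5354 0.0511 0.1353] y min 0.04801945157244854
0.158 34 0.5191 0.5524 mean [0.5367 0.0444 0.1639] y min 0.03882655843668246
zmin 0.11030326700411108
hole side [0.536  0.0542 0.082 ]
tip side 0.108 [0.5353 0.0589 0.108 ]
tip side 0.11 [0.5355 0.0556 0.11  ]
tip side 0.112 [0.5356 0.0524 0.112 ]
arm z side 0.08052799019484413
[[277.5842 177.2568]] [[277.0537 167.0814]]
[[208 203 199 196 193 189 184 182 182 174 166 162 157 156 152 148 150 131
  116]
 [236 234 233 233 233 231 227 224 222 217 207 201 200 195 184 178 165 154
  143]
 [240 239 240 241 240 240 238 239 238 235 234 235 233 227 219 209 205 198
  186]
 [239 239 240 241 240 239 237 234 231 231 228 232 232 230 226 223 223 224
  220]
 [239 240 240 240 239 236 225 210 199 192 193 200 208 213 221 226 227 2
[... 931 characters left out ...]
 109 108 104 106 124 153 163 169 168 164 147
  135]
 [138 141 150 159 153 129 111 105 106 103 104 125 151 164 169 172 164 145
  136]
 [138 142 151 162 157 132 119 112 108 104 101 121 148 164 171 170 165 150
  134]
 [140 142 153 163 161 138 119 117 118 112 104 119 145 162 168 167 164 148
  131]
 [137 139 141 151 145 131 112 116 113 109 105 118 138 151 151 151 146 131
  118]
 [140 140 142 141 140 138 124 126 121 117 116 120 134 146 143 149 145 127
  114]
 [140 137 139 139 143 144 140 135 129 125 124 133 141 146 147 149 144 127
  112]
 [144 138 139 139 143 144 146 141 138 134 140 145 143 146 143 150 143 128
  112]
 [144 138 140 141 141 146 146 150 146 151 149 145 146 146 146 152 140 127
  110]]
```

```bash
python3 - <<'E'
from h import *
x,y=.5373,.0572
ctrl.servo_line([x,y,.15],velocity=.06)
for z in(.14,.13,.12,.11,.102,.097,.094):
    s=ctrl.servo_line([x,y,z],velocity=.03,f_stop=8); o=ctrl.get_obs(); print(z,s,o["eef_pos"],o["wrist_force"],o["wrist_torque"],o["width"])
    if s: break
im,d=optics.capture("side"); u,v=project("side",[x,y,.1])[0]; crop(im,u,v,45,"pics/c5.png",6); print(o["time"])
E
```

```text
0.14 False [0.5372 0.0572 0.1399] [ 0.3987  0.4782 -1.3384] [-0.0028  0.0247 -0.0307] 0.01193381426351985
0.13 False [0.5372 0.0572 0.1298] [ 0.0795  0.8512 -1.1618] [0.0973 0.0373 0.0974] 0.012435117040753547
0.12 False [0.5372 0.0572 0.1198] [-0.0238  0.6762 -2.0162] [-0.0257  0.0108 -0.0208] 0.011613062537758461
0.11 False [0.5372 0.0572 0.1098] [ 0.6946  0.3321 -1.6996] [-0.015   0.0268  0.0396] 0.01192829988252424
0.102 False [0.5371 0.0572 0.1017] [-0.8829 -1.2929 -1.2709] [ 0.0332 -0.0058 -0.0239] 0.011747499708887556
0.097 False [0.5371 0.0572 0.0967] [-0.0246  0.3999 -2.2561] [-0.0222 -0.0343 -0.0695] 0.011518303333375661
0.094 False [0.5379 0.0573 0.0949] [ 0.8725 -0.3666  4.54  ] [ 0.0044  0.2566 -0.032 ] 0.01178861034480565
26.4667
```

View pics/c5.png

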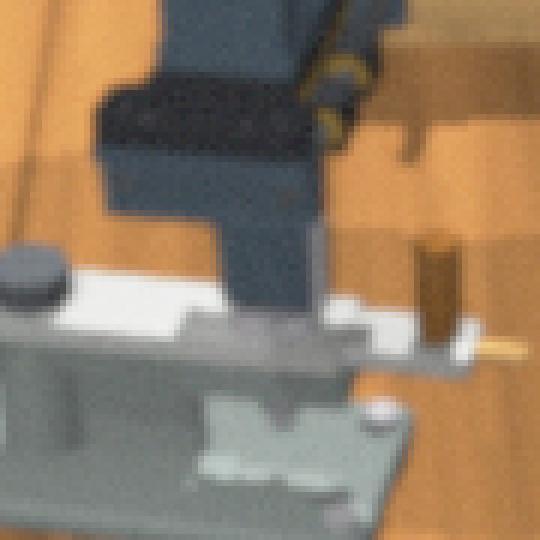

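The collar is down on the arm, with contact at TCP z = 0.0949 against 0.095 predicted. The shank tip shows below the ear at (280,410). Next I release and check.

```bash
python3 - <<'E'
from h import *
effector.gripper_to(.035); ctrl.hold(.2)
p=ctrl.get_obs()["eef_pos"]; print("lift",ctrl.servo_line([p[0],p[1],.2],velocity=.08),ctrl.get_obs()["wrist_force"])
ctrl.servo_line([.42,-.2,.3],velocity=.25)
out=[]
for c in("side","top"):
    im,d=optics.capture(c); P=cloud(c,d)
    for t in("screw_seat","screw_grip","swing_knob","pot"): print(c,t,[(np.array(r["at"]).round(4),round(r["score"],2)) for r in spotter.landmark_of(c,t)[:4]])
    m=(np.hypot(P[...,0]-.537,P[...,1]-.057)<.03)&(P[...,2]>.115)&(P[...,2]<.14); Q=P[m]
    print("wing",len(Q),cv2.minAreaRect((Q[:,:2]*1000).astype(np.float32)) if len(Q)>4 else 0,Q[:,2].max() if len(Q) else 0)
    u,v=project(c,[.537,.057,.09])[0].astype(int); out.append(cv2.resize(im[v-40:v+40,u-26:u+27],(400,600),interpolation=cv2.INTER_NEAREST))
m=(np.hypot(P[...,0]-.53,P[...,1]-.06)<.06)&(abs(P[...,2]-.082)<.0035); print("arm",cv2.minAreaRect((P[m][:,:2]*1000).astype(np.float32)))
cv2.imwrite("pics/c6.png",np.hstack(out)[...,::-1]); print(ctrl.get_obs()["time"])
E
```

```text
lift False [-0.24   -0.5494  0.5392]
side screw_seat [(array([0.5404, 0.0537, 0.0821]), 0.83), (array([ 0.614 , -0.3001,  0.0495]), 0.79), (array([ 0.408 , -0.2719,  0.0314]), 0.78)]
side screw_grip [(array([ 0.4088, -0.2724,  0.0551]), 0.8), (array([ 0.6134, -0.3011,  0.0789]), 0.67), (array([0.5411, 0.0556, 0.113 ]), 0.56)]
side swing_knob [(array([0.6024, 0.0436, 0.0991]), 0.67)]
side pot [(array([ 0.7756, -0.0135,  0.0498]), 0.62)]
wing 122 ((536.047119140625, 54.90092086791992), (16.944305419921875, 40.84760665893555), 76.5750503540039) 0.1289394537235361
top screw_seat [(array([ 0.616 , -0.302 ,  0.0579]), 0.78), (array([0.5349, 0.0554, 0.0834]), 0.77)]
top screw_grip [(array([ 0.615 , -0.3013,  0.0889]), 0.68), (array([0.5385, 0.0605, 0.1139]), 0.47)]
top swing_knob [(array([0.5973, 0.0409, 0.0984]), 0.68)]
top pot []
wing 117 ((538.3385620117188, 57.124298095703125), (11.934457778930664, 41.378883361816406), 76.83238983154297) 0.1336976954575545
arm ((530.12548828125, 59.40678024291992), (40.37901306152344, 119.23524475097656), 76.18042755126953)
30.5917
```

View pics/c6.png

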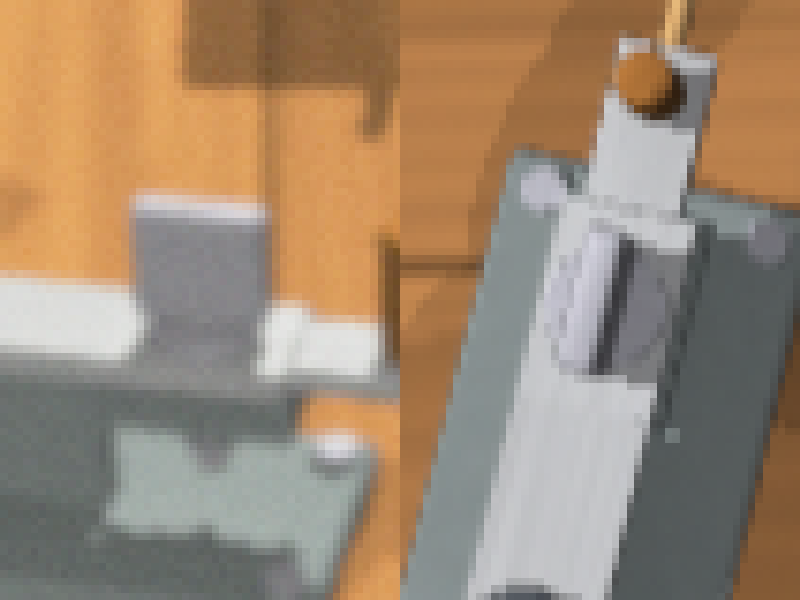

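The screw stands upright through the arm, collar flat, and its shank shows below the ear at (210,450). The arm lies along the stand at -0.241 rad, against about -0.237 for the ear. The robot is clear, so I hand in.

```bash
python3 - <<'E'
from rig import workorder
print(workorder.job_done())
E
```

```text
the job is handed in; nothing more can be done
None
```

The gauge arm is swung into line and the thumbscrew is seated through both holes. I handed the job in at about 31 s; no verdict is reported.

**What I did:** I swung the arm by its knob until its hole lay over the ear's. Then I took the large steel screw from the block, lowered it through both holes, let go and moved the robot clear.

**Last checks:**
- **Arm:** depth fit of -0.241 rad against about -0.237 for the ear and base, so within about 0.01 rad of lined up.
- **Screw:** the collar met the arm at TCP z = 0.0949 (0.095 predicted). The wing's top face is about 128 mm above the bench, as expected when home. It looks upright, and its shank shows below the ear.
- **Pot:** the side camera put it at (0.776, -0.014), within about 5 mm of its first readings. The top camera did not find it in the last picture, and nothing went near it.

**Disagreements:** the two cameras' readings of the screw's seat differ by about 5 mm. This is about what the networks' accuracy and the calibration allow, and the shank passing through the ear limits the real offset to about 2.5 mm.

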